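# Latch the dry-store lock-up cage

## Task

The mesh gate of the lock-up cage stands ajar. Raise its drop bar by the knob, swing the gate shut against its sprung buffer with the bar passing over the striker lip, and keep the gate pushed home while you let the bar down fully into the hook, so that it stays latched when you let go. Go gently, without slamming the gate or ramming the bar on the keeper, and leave the goods standing on the table where they are.

Things in the scene. Friction and masses are not known exactly. Their poses are not given: they have to be found in the camera images.
- cage: Fixed bench-top steel mesh lock-up cage, 412 mm wide, 290 deep, 235 high. Origin on the table under the middle of the gate opening. Its -x points out of the front, the way the gate opens; its +y runs along the front from hinge to latch post. The gate's vertical hinge axis is at (0, -180) mm; the 30 mm latch post at y 166 to 196, its front at x = 4.
- gate (a joint): Gate angle, rad: 0 in the cage's front plane, growing as the free edge swings out (counter-clockwise from above). Gate 340 mm wide, 16 thick, top edge at 225, 0.9 kg, slightly stiff hinge. Latched, it stands within 0.04 of 0. Its only stop when shutting is the keeper hook's back plate.
- buffer (a point): Tip, at rest, of the sprung rubber buffer (19 mm across) on the latch post, 100 mm up. The gate's free edge meets it about 24 mm before shut; it pushes back about 0.17 N per mm, 4 N at gate angle 0 (more when pushed fast), and throws the gate open again unless the bar holds it.
- latch_bar (a joint): Angle of the steel drop bar about its pivot on the gate, rad: 0 when down (level in its guide; the same when latched), up to 0.32 as the free end rises; it falls by its weight (about 0.4 kg). 6 mm thick, 24 deep, 17 mm in front of the gate's middle plane. To pass over the striker lip it must be above about 0.09.
- pivot (a point): The bar's pivot, in the bar's middle at height 185 mm, 140 mm from the hinge axis along the gate. The bar runs from here level along the gate to 395 mm from the hinge axis, past the gate's edge and over the keeper, which it crosses 363 mm from the hinge axis.
- knob (a point): Middle of the bar's knob: a round steel barrel 24 mm in diameter, 33 long, standing straight out to the front. 140 mm along the bar from the pivot, 280 mm from the hinge axis along the gate, 45 mm in front of the gate's middle plane, 185 mm up with the bar down.
- keeper: Slotted bracket on the outer side of the latch post, its frame and origin those of the cage. Clamped in its slot is the hook (see notch_nominal), anywhere within 12 mm to the front or back of its drawn place; these poses do not show where, so it must be felt.
- notch_nominal (a point): Middle of the hook's notch as drawn, for gate angle 0: (-17, 183, 173) mm of the cage's frame. Steel J-hook 26 mm long in y: notch 10 mm wide in x, open to the top, floor at height 171; striker lip in front 5 thick, top at 191; back plate up to 226, which the raised bar meets when the gate is right home. The hook is up to 12 mm off in x.
- syrup: Loose syrup bottle, 68 mm in diameter, 200 high, origin under its middle; leave it.
- food_can: Loose food can, 101 mm in diameter, 115 high, origin under its middle; leave it.
- carton: Loose small carton 170 x 120 x 100 mm high, origin under its middle; leave it.

How it is judged:
By the outcome, as a careful person would: the job done as asked, in the order asked, and still so for the second after the job is handed in, with the robot touching nothing.
It also fails if it takes over 58 s, if anything falls off the work surface, if the arm or the gripper's body presses on something with over 40 N, if the wrist force passes 120 N, or if a joint passes its speed limit or range.

## Robot

A 6-joint arm with a two-finger parallel gripper is mounted at the origin on the work surface. World frame = base frame: x ahead of the robot, y to its left, z up, the work surface at z = 0. Lengths are in m, angles in rad, forces in N, time in s.
With the tool pointing down it reaches from about 0.325 to 0.75 m from the base axis. Payload 7.6 kg.
Tool frame: the origin (TCP) lies at the very end of the fingers, on their centre line; the grasp point (between the pads) lies 19 mm behind it (manip.grip_depth is the y of the grasp point in the tool frame, in m); y points along the fingers, x is the direction in which the jaws open and shut, and the axes are right-handed (so a half turn about y gives the same grasp; the last joint's range is limited). The gripper opens to 85 mm and grips with 20 to 120 N. Pads are 22 mm wide; open, the fingers measure 114 mm over their backs; the gripper's body (76 mm by 85 mm) begins 54 mm behind the grasp point. The pads swing forward as they close: fully open they stand 13 mm farther back than shut.
Start: joints at [1.135, 0.052, 1.401, -0, 1.689, -0.07], TCP at [0.188, 0.49, 0.231] pointing down, gripper open.
Joint ranges: [-2.9, 2.9], [-0.91, 2.17], [0.12, 2.37], [-1.06, 4.2], [0.26, 2.73], [-2.93, 2.93]. Speed limits (rad/s): [2.57, 2.57, 3.01, 3.14, 3.14, 3.14].

## Interface

Orientations are given as a unit quaternion [w, x, y, z].
In Python, from cell import status, vision, close_job, manip gives the robot as it stands.
- The arm moves only by the tool arm_command, never from a script. Its argument "moves" is a list of rows, each an object with "dp": the shift along the tool's x, y, z in cm, a list of three; "turn": the turn about the tool's y in rad. In form: [{"dp": [x, y, z], "turn": turn}, ...]. A call has 1 to 20 rows; each row is the pose to reach, as a shift and turn from the pose commanded when the call began, along the tool's axes at that moment; what a row does not reach only later rows make up. A row lasts 1/10 s, in which the tool goes at most 50 mm and 8.59 degrees, less where a joint would pass 70% of its speed; a pose out of reach is approached as far as the arm can. A call with a gripper value outside its range is refused whole. "gripper" is the opening, from 0 (shut) to 1 (fully open), set as the call begins (left out, the last holds). The fingers move at their own pace and stop on an object; "newtons" is the grip in N (left out, the last holds). Time passes only in rows, so rows that repeat a pose let the fingers close. It gives the time, the measured TCP pose, the force and the opening at its end, in the units of the state.
- status.state(): the state, without advancing time (a new reading comes with each control period).
- vision.get_image(name): name is "side" or "top" or "wrist"; returns a dict with "image" (384x512x3 uint8, red, green, blue), "depth" (384x512 float32, m along the optical axis (not along the pixel's ray), 0 where there is no reading), "K" (3x3 intrinsics, pixels), "R" (3x3) and "t" (3): a world point X has camera coordinates R X + t. Camera axes: x right, y down, z forward; pixel columns grow to the right and rows downward; lengths in m; the calibration is good to about 2 mm. The wrist camera is an equidistant fisheye: a pixel r from the principal point sees the ray r / f radians off the axis. A picture is of the moment at which its call begins.
- close_job(): hands the job in, once; it reports no verdict.
The state is a dict: "time_s": time; "q": joint angles; "qvel": joint speeds; "tau": joint torques, N m; "tcp_pos": TCP position; "tool_rot": TCP orientation; "contact_force": force on the tool from outside, world axes, zero at the start; "ft_torque": the same for the moment, N m; "opening": finger opening in m.
Only numpy, scipy, OpenCV 4.12 (cv2) and the standard library are available. Lean on these libraries where they do the work, as an engineer would, in place of code of your own. Each camera call takes 0.05 s, during which the arm holds its last target.

## Working session

There is one attempt and no reset: what is moved stays moved. The work goes in short steps, Python scripts to look and compute and a tool call to move; the robot and the scene stay as the last step left them, time stands still between calls to the robot, and variables do not carry over. Pictures are saved under pics/ and viewed, and the job is handed in when it is done.

Besides the shell and the picture viewer there is one more tool, called after "Emit:" by a JSON object that holds its "fn" and its "kwargs". arm_command: Moves the arm, as the interface text tells. Its arguments: {"type":"object","properties":{"moves":{"type":"array"},"gripper":{"type":"number"},"newtons":{"type":"number"}},"required":["moves"]}

```bash
ls; mkdir -p pics
python3 - <<'E'
from cell import status, vision, manip
import cv2
print(status.state()); print([a for a in dir(manip) if a[0]!='_'], manip.grip_depth)
for n in ("side","top"):
    d=vision.get_image(n); cv2.imwrite(f"pics/{n}0.png",d["image"][:,:,::-1]); print(n,d["K"],d["R"],d["t"])
E
```

```text
pics
{'time_s': 0.0, 'q': array([ 1.13468066e+00,  5.28404140e-02,  1.40172687e+00,  2.10897692e-05,
        1.68861500e+00, -7.02948078e-02]), 'qvel': array([-0.00091139,  0.00016074,  0.00060699,  0.00039422,  0.00210328,
       -0.00061026]), 'tau': array([ 1.83938879e-03, -3.81677377e+01, -3.60188591e+01,  8.01522287e-05,
        6.25379733e-03, -2.16899165e-07]), 'tcp_pos': array([0.1876424 , 0.48999546, 0.23046944]), 'tool_rot': array([-0.58232587,  0.58288347,  0.40022567, -0.40120176]), 'contact_force': array([-0.14606897, -0.06215619,  0.47711514]), 'ft_torque': array([0.01833004, 0.01192029, 0.01857878]), 'opening': 0.08534357772747839}
['MotionError', 'grip_depth'] -0.0187
side [[347.49084828   0.         253.44570892]
 [  0.         347.49084828 193.2793249 ]
 [  0.           0.           1.        ]] [[ 0.69166762 -0.722181   -0.00710643]
 [-0.55118609 -0.5214882  -0.65134012]
 [ 0.46667954  0.45442783 -0.75875263]] [-0.46367653  0.29502911  0.75901643]
top [[389.95066997   0.         260.13052293]
 [  0.         389.95066997 181.45519326]
 [  0.           0.           1.        ]] [[-1.51778022e-02 -9.99884799e-01  1.51074803e-04]
 [-9.89536193e-01  1.49990328e-02 -1.43503139e-01]
 [ 1.43484341e-01 -2.32755624e-03 -9.89649850e-01]] [-0.11405107  0.543173    1.09457142]
```

View pics/side0.png

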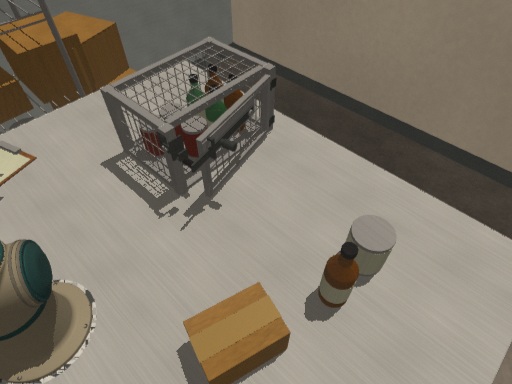

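View pics/top0.png

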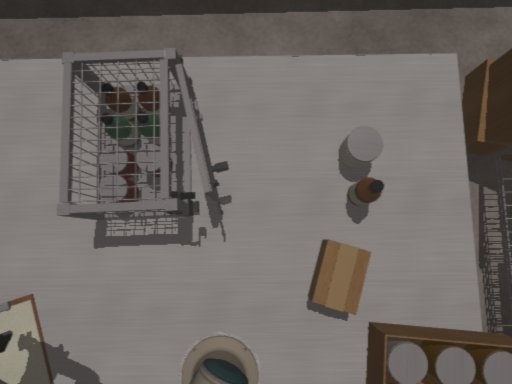

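```bash
cat > h.py <<'E'
import numpy as np, cv2
from cell import status, vision, manip
def cloud(d):
    Z=d["depth"].astype(float); K=d["K"]; h,w=Z.shape
    u,v=np.meshgrid(np.arange(w),np.arange(h))
    P=np.stack([(u-K[0,2])/K[0,0]*Z,(v-K[1,2])/K[1,1]*Z,Z],-1)
    W=(P-d["t"])@d["R"]; W[Z==0]=np.nan
    return W
def proj(d,X):
    c=d["R"]@np.asarray(X,float)+d["t"]; p=d["K"]@c; return p[:2]/p[2]
def ray(d,u,v,z):
    r=d["R"].T@np.linalg.inv(d["K"])@np.array([u,v,1.]); o=-d["R"].T@d["t"]
    return o+r*(z-o[2])/r[2]
E
python3 - <<'E'
from h import *
d=vision.get_image("top"); im=d["image"][:,:,::-1]
cv2.imwrite("pics/top1.png",cv2.resize(im[35:235,50:250],None,fx=3,fy=3,interpolation=cv2.INTER_CUBIC)[:600,:600])
W=cloud(d)
# top frame of cage z~0.235
Z=W[...,2]
m=((Z>0.215)&(Z<0.25)).astype(np.uint8); m[:, 260:]=0
cv2.imwrite("pics/mask1.png",cv2.resize(m[35:235,50:250]*255,None,fx=3,fy=3))
m=((Z>0.175)&(Z<0.205)).astype(np.uint8); m[:, 260:]=0
cv2.imwrite("pics/mask2.png",cv2.resize(m[35:235,50:250]*255,None,fx=3,fy=3))
d=vision.get_image("side"); im=d["image"][:,:,::-1]
cv2.imwrite("pics/side1.png",cv2.resize(im[30:220,90:290],None,fx=3,fy=3,interpolation=cv2.INTER_CUBIC))
E
```

```text
(no output)
```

View pics/top1.png

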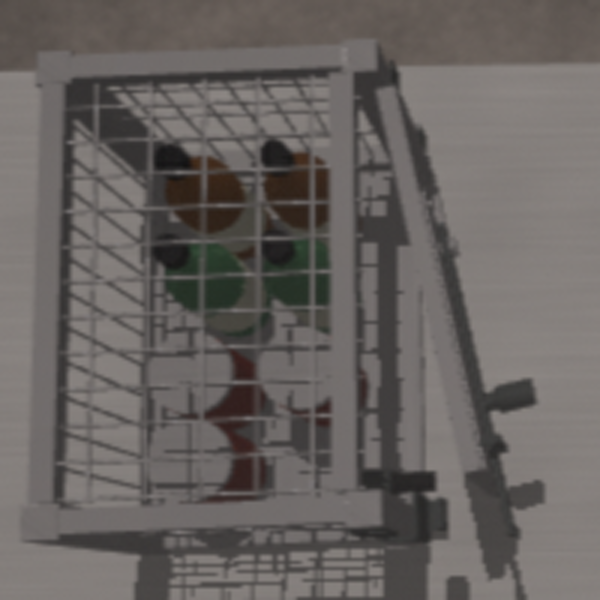

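View pics/mask1.png

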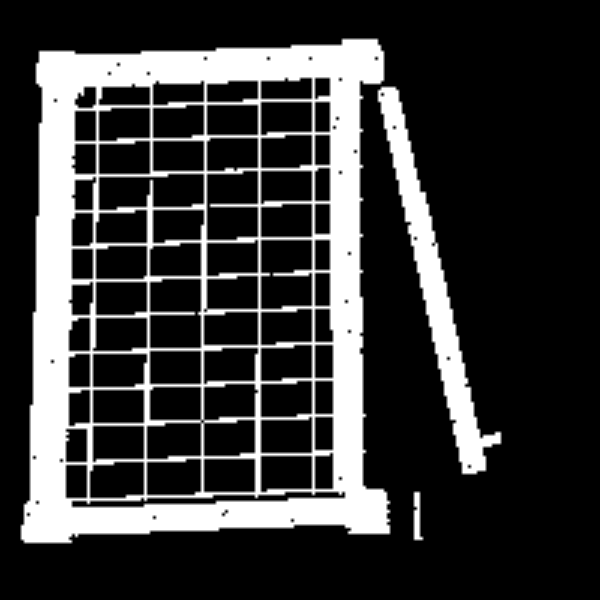

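View pics/mask2.png

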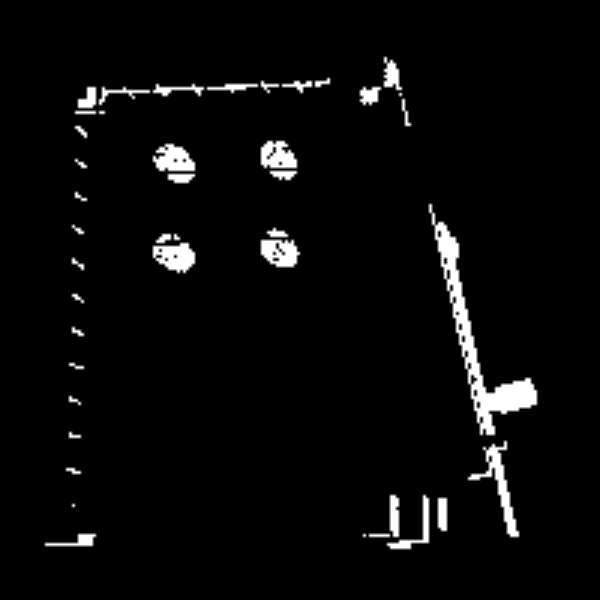

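View pics/side1.png

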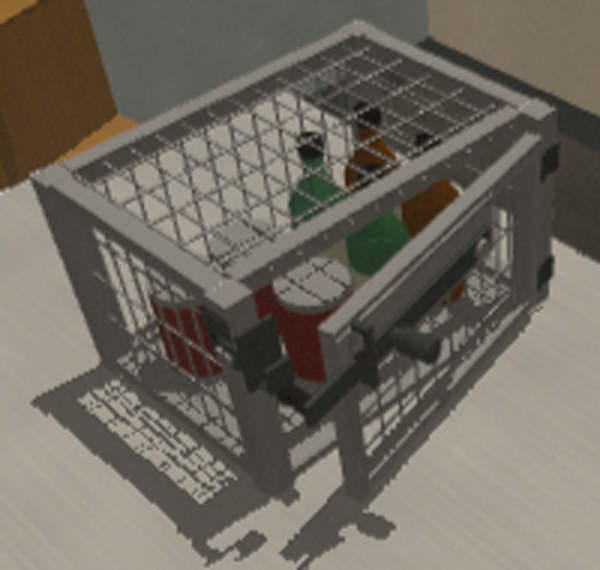

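Run:
```python
from h import *
d=vision.get_image("top"); W=cloud(d); Z=W[...,2]
def box(r): # zoom box to mask
    m=np.zeros(Z.shape,bool); u0,v0,u1,v1=[x/3 for x in r]
    m[int(v0)+35:int(v1)+35,int(u0)+50:int(u1)+50]=1; return m
np.set_printoptions(precision=4,suppress=True)
# gate top
m=box((372,85,490,475))&(Z>.215)&(Z<.25); P=W[m]; print("gate top z",np.median(P[:,2]),len(P))
Q=P[np.abs(P[:,2]-np.median(P[:,2]))<.006][:,:2]; 
l=cv2.fitLine(Q.astype(np.float32),cv2.DIST_HUBER,0,1e-4,1e-4).ravel(); print("gate line",l,np.degrees(np.arctan2(l[1],l[0])))
s=(Q-l[2:])@l[:2]; n=(Q-l[2:])@np.array([-l[1],l[0]]); print("ext",s.min(),s.max(),n.min(),n.max(), l[2:]+l[:2]*s.min(), l[2:]+l[:2]*s.max())
# cage top
m=box((15,30,392,550))&(Z>.215)&(Z<.25); P=W[m]; z=np.median(P[:,2]);print("cage z",z)
Q=P[np.abs(P[:,2]-z)<.005][:,:2].astype(np.float32); r=cv2.minAreaRect(Q); print(r, cv2.boxPoints(r))
m=box((332,95,362,480))&(Z>.215)&(Z<.25); Q=W[m][:,:2].astype(np.float32); lc=cv2.fitLine(Q,cv2.DIST_HUBER,0,1e-4,1e-4).ravel(); print("front bar",lc,np.degrees(np.arctan2(lc[1],lc[0])))
# bar
m=box((425,220,520,440))&(Z>.175)&(Z<.205); m&=~box((500,370,600,420));Q=W[m][:,:2].astype(np.float32); b=cv2.fitLine(Q,cv2.DIST_HUBER,0,1e-4,1e-4).ravel(); print("bar",b, np.degrees(np.arctan2(b[1],b[0])),np.median(W[m][:,2]))
# knob
m=box((498,375,545,415))&(Z>.16)&(Z<.205); P=W[m]; print("knob",len(P),P.min(0),P.max(0),P.mean(0)); r=cv2.minAreaRect(P[P[:,2]>.18][:,:2].astype(np.float32)); print(r)
# hook
m=box((380,470,460,560))&(Z>.15); P=W[m]
for i,j in zip(*np.where(m)):
    print(i,j,W[i,j]) if i%3==0 else 0
```

```text
gate top z 0.22516099131424752 1025
gate line [0.9742 0.2257 0.6486 0.0414] 13.043105
ext -0.16069439720689727 0.17546838885343014 -0.016199617125529777 0.00934891064301891 [0.492  0.0051] [0.8195 0.081 ]
cage z 0.23399877412779405
((0.6491794586181641, 0.22437825798988342), (0.4122800827026367, 0.2872239649295807), 1.601064920425415) [[0.4391 0.3622]
 [0.4471 0.0751]
 [0.8593 0.0866]
 [0.8512 0.3737]]
front bar [0.9997 0.0229 0.6832 0.1101] 1.3101896
bar [0.9741 0.226  0.6359 0.0219] 13.063656 0.19586072942492833
knob 116 [ 0.5456 -0.0416  0.1844] [ 0.5728 -0.0105  0.2008] [ 0.5584 -0.026   0.1947]
((0.5593815445899963, -0.024845510721206665), (0.022242413833737373, 0.03307128697633743), 13.929240226745605)
198 176 [0.4761 0.0793 0.2356]
198 177 [0.4761 0.0771 0.2348]
201 176 [0.469  0.0794 0.2349]
201 177 [0.4688 0.0766 0.2366]
201 178 [0.47   0.0769 0.224 ]
201 179 [0.4708 0.0762 0.2155]
201 180 [0.472  0.0766 0.202 ]
201 181 [0.4731 0.0763 0.1909]
201 182 [0.4746 0.0769 0.1753]
201 183 [0.4756 0.0766 0.1643]
201 188 [0.4694 0.0523 0.2266]
201 189 [0.4696 0.0504 0.2238]
201 190 [0
[... 2017 characters left out ...]
508 0.0354 0.1804]
210 199 [0.4517 0.035  0.1667]
213 176 [0.4428 0.0864 0.1997]
213 177 [0.4426 0.0834 0.2023]
213 178 [0.4428 0.0819 0.1978]
213 179 [0.4431 0.0804 0.193 ]
213 180 [0.443  0.0778 0.1938]
213 181 [0.4431 0.0757 0.192 ]
213 182 [0.4441 0.0763 0.1763]
213 188 [0.4404 0.0515 0.2289]
213 189 [0.4405 0.0496 0.2264]
213 190 [0.4412 0.0492 0.2151]
213 191 [0.4422 0.0495 0.1997]
213 192 [0.443  0.0492 0.1871]
213 193 [0.444  0.0494 0.1714]
216 179 [0.4351 0.0783 0.203 ]
216 180 [0.4351 0.0761 0.2015]
216 181 [0.435  0.0734 0.2029]
216 182 [0.4352 0.0718 0.1987]
216 183 [0.4351 0.0691 0.1999]
216 184 [0.4349 0.0662 0.2022]
216 185 [0.4349 0.0637 0.2021]
216 186 [0.435  0.0615 0.2007]
```

```bash
cat >> h.py <<'E'
from scipy.spatial.transform import Rotation as Ro
np.set_printoptions(precision=4,suppress=True)
H=np.array([.8225,.082]); YAW=np.radians(1.45)
def knob(th,ph,out=.047):
    a=YAW+th; f=-np.array([np.cos(a),np.sin(a)]); n=np.array([np.sin(a),-np.cos(a)])
    xy=H+(.14+.14*np.cos(ph))*f+out*n
    return np.r_[xy,.185+.14*np.sin(ph)]
def cur():
    s=status.state(); q=s["tool_rot"]; R=Ro.from_quat(np.r_[q[1:],q[0]]).as_matrix(); return s,s["tcp_pos"],R
def togo(th,ph,out=.047,dz=0,pose=None):
    """dp (cm), turn to put grasp point 3mm above knob centre"""
    s,p,R=cur() if pose is None else pose
    k=knob(th,ph,out); tgt=k+[0,0,-.0187+.003+dz]
    a=YAW+th; u=np.array([np.cos(a),np.sin(a),0])
    c=np.array([R[:,0]@u, -(R[:,2]@u)]) # turn t about y: x' = x cos - z sin
    t=np.arctan2(c[1],c[0])
    if t>np.pi/2:t-=np.pi
    if t<-np.pi/2:t+=np.pi
    return 100*R.T@(tgt-p),t,tgt
E
python3 - <<'E'
from h import *
s,p,R=cur(); print(R); print(togo(.2023,0)); print(togo(.2023,0,dz=.06)); print(R.T@[0,0,1])
print(togo(.03,0));
E
```

```text
[[ 0.3577 -0.0003 -0.9338]
 [ 0.9338 -0.0007  0.3577]
 [-0.0007 -1.      0.0001]]
(array([-34.9594,   6.184 , -53.2932]), np.float64(0.977422334264683), array([ 0.5603, -0.027 ,  0.1693]))
(array([-34.9639,   0.184 , -53.2929]), np.float64(0.977422334264683), array([ 0.5603, -0.027 ,  0.2293]))
[-0.0007 -1.      0.0001]
(array([-31.1405,   6.1814, -50.2457]), np.float64(1.149722315785506), array([0.5455, 0.0196, 0.1693]))
```

Emit:
{"fn": "arm_command", "kwargs": {"moves": [{"dp": [0,-4,0],"turn": 0},{"dp": [-1,-8,-1.5],"turn": 0.05},{"dp": [-3,-8,-4.5],"turn": 0.12},{"dp": [-5.5,-8,-8.4],"turn": 0.2},{"dp": [-8,-8,-12.2],"turn": 0.28},{"dp": [-10.5,-8,-16],"turn": 0.36},{"dp": [-13,-8,-19.8],"turn": 0.44},{"dp": [-15.5,-8,-23.6],"turn": 0.52},{"dp": [-18,-8,-27.4],"turn": 0.6},{"dp": [-20.5,-8,-31.3],"turn": 0.68},{"dp": [-23,-8,-35.1],"turn": 0.76},{"dp": [-25.5,-8,-38.9],"turn": 0.84},{"dp": [-28,-8,-42.7],"turn": 0.9},{"dp": [-30.5,-8,-46.5],"turn": 0.95},{"dp": [-33,-8,-50.3],"turn": 0.977},{"dp": [-34.96,-8,-53.29],"turn": 0.977},{"dp": [-34.96,-8,-53.29],"turn": 0.977},{"dp": [-34.96,-8,-53.29],"turn": 0.977},{"dp": [-34.96,-8,-53.29],"turn": 0.977}], "gripper": 0.6}}

```text
time_s: 2.15
tcp_pos: [0.5601, -0.026, 0.3115]
tool_rot: [0.703, -0.702, -0.081, 0.081]
contact_force: [-0.4, -0.4, 0.4]
opening: 0.051
```

Run:
```python
from h import *
s,p,R=cur(); print(p,R,s["q"],s["opening"],s["contact_force"],s["time_s"]); print(togo(.2023,0))
for n,c in (("wrist",None),("side",(30,220,90,290))):
    d=vision.get_image(n); im=d["image"][:,:,::-1]
    if c: im=cv2.resize(im[c[0]:c[1],c[2]:c[3]],None,fx=3,fy=3,interpolation=cv2.INTER_CUBIC)
    cv2.imwrite(f"pics/{n}2.png",im)
```

```text
[ 0.5601 -0.026   0.3115] [[ 0.9739  0.0002 -0.2269]
 [ 0.2269  0.0003  0.9739]
 [ 0.0003 -1.      0.0002]] [-0.1125  0.1513  1.1364  0.0003  1.8537 -0.3413] 0.05097420996990767 [-0.3745 -0.3623  0.4478] 2.15
(array([ 0.0008, 14.2217, -0.1002]), np.float64(0.0013048946056901903), array([ 0.5603, -0.027 ,  0.1693]))
```

View pics/wrist2.png

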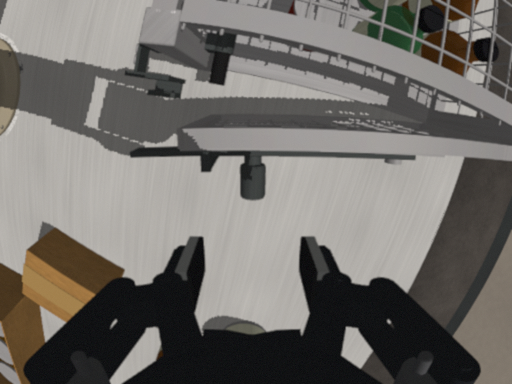

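View pics/side2.png

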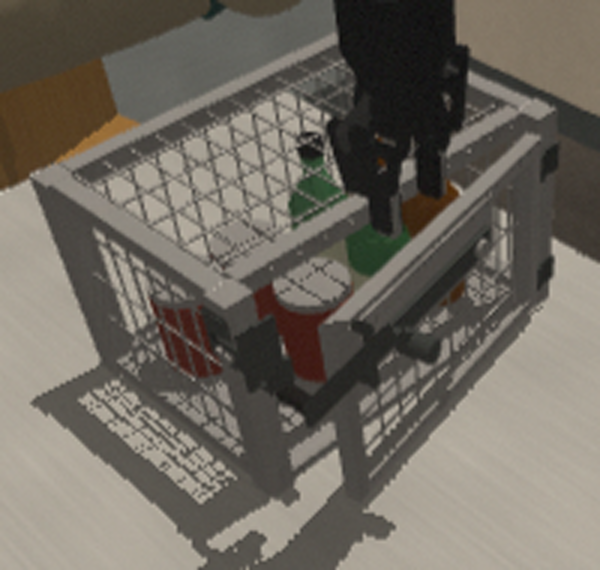

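Emit:
{"fn": "arm_command", "kwargs": {"moves": [{"dp": [0,2,-0.1],"turn": 0},{"dp": [0,4,-0.1],"turn": 0},{"dp": [0,6,-0.1],"turn": 0},{"dp": [0,8,-0.1],"turn": 0},{"dp": [0,9.5,-0.1],"turn": 0},{"dp": [0,11,-0.1],"turn": 0},{"dp": [0,12,-0.1],"turn": 0},{"dp": [0,13,-0.1],"turn": 0},{"dp": [0,13.7,-0.1],"turn": 0},{"dp": [0,14.2,-0.1],"turn": 0},{"dp": [0,14.2,-0.1],"turn": 0},{"dp": [0,14.2,-0.1],"turn": 0}]}}

```text
time_s: 3.45
tcp_pos: [0.5608, -0.0278, 0.1697]
tool_rot: [-0.702, 0.703, 0.081, -0.08]
contact_force: [0.6, -0.0, 0.2]
opening: 0.0516
```

Run:
```python
from h import *
s,p,R=cur(); print(p,s["contact_force"]); print(togo(.2023,0))
for n,c in (("side",(90,190,140,290)),("wrist",None)):
    d=vision.get_image(n); im=d["image"][:,:,::-1]
    if c: im=cv2.resize(im[c[0]:c[1],c[2]:c[3]],None,fx=5,fy=5,interpolation=cv2.INTER_CUBIC)
    cv2.imwrite(f"pics/{n}3.png",im)
```

```text
[ 0.5608 -0.0278  0.1697] [ 0.573  -0.0342  0.2097]
(array([-0.0279,  0.0432,  0.0926]), np.float64(0.00037810498067734064), array([ 0.5603, -0.027 ,  0.1693]))
```

View pics/side3.png

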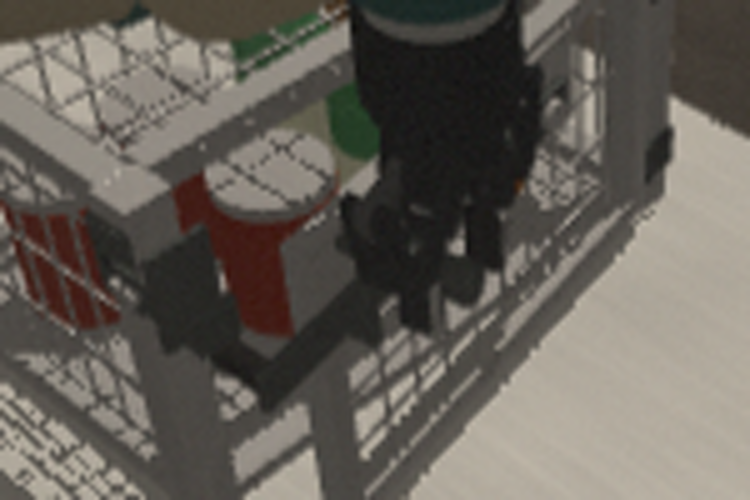

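View pics/wrist3.png

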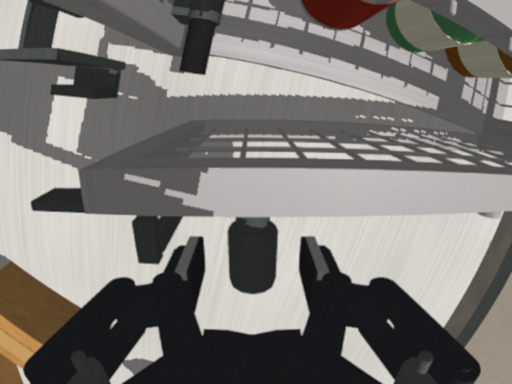

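Emit:
{"fn": "arm_command", "kwargs": {"moves": [{"dp": [0,0,0],"turn": 0},{"dp": [0,0,0],"turn": 0},{"dp": [0,0,0],"turn": 0},{"dp": [0,0,0],"turn": 0},{"dp": [0,0,0],"turn": 0},{"dp": [0,0,0],"turn": 0},{"dp": [0,0,0],"turn": 0},{"dp": [0,0,0],"turn": 0}], "gripper": 0, "newtons": 50}}

```text
time_s: 4.35
tcp_pos: [0.5611, -0.0277, 0.1698]
tool_rot: [-0.703, 0.703, 0.081, -0.08]
contact_force: [4.5, 1.9, 3.2]
opening: 0.0225
```

Run:
```python
from h import *
s,p,R=cur(); print(s["opening"],s["contact_force"]); print(togo(.2023,0)); 
for ph in(.05,.1,.15,.19): print(ph,togo(.2023,ph))
```

```text
0.022462623088517684 [4.4667 1.8742 3.2002]
(array([-0.0572,  0.0539,  0.0861]), np.float64(0.0004794151006131886), array([ 0.5603, -0.027 ,  0.1693]))
0.05 (array([-0.0385, -0.6458,  0.0859]), np.float64(0.0004794151006131886), array([ 0.5605, -0.0269,  0.1763]))
0.1 (array([ 0.0152, -1.3437,  0.0857]), np.float64(0.0004794151006131886), array([ 0.561 , -0.0268,  0.1833]))
0.15 (array([ 0.1036, -2.038 ,  0.0855]), np.float64(0.0004794151006131886), array([ 0.5619, -0.0266,  0.1902]))
0.19 (array([ 0.1993, -2.5897,  0.0854]), np.float64(0.0004794151006131886), array([ 0.5628, -0.0264,  0.1957]))
```

Emit:
{"fn": "arm_command", "kwargs": {"moves": [{"dp": [0.05,-0.2,0],"turn": 0},{"dp": [0.05,-0.5,0],"turn": 0},{"dp": [0.06,-0.8,0],"turn": 0},{"dp": [0.07,-1.1,0],"turn": 0},{"dp": [0.09,-1.4,0],"turn": 0},{"dp": [0.11,-1.7,0],"turn": 0},{"dp": [0.13,-1.9,0],"turn": 0},{"dp": [0.13,-1.9,0],"turn": 0},{"dp": [0.13,-1.9,0],"turn": 0}]}}

```text
time_s: 5.25
tcp_pos: [0.5613, -0.0268, 0.1855]
tool_rot: [0.703, -0.702, -0.079, 0.082]
contact_force: [10.4, 4.2, -8.2]
opening: 0.0224
```

Run:
```python
from h import *
s,p,R=cur(); print(p,s["opening"],s["contact_force"],s["ft_torque"])
d=vision.get_image("side"); im=d["image"][:,:,::-1]
im=cv2.resize(im[90:190,140:290],None,fx=5,fy=5,interpolation=cv2.INTER_CUBIC)
cv2.imwrite(f"pics/side4.png",im)
for n in(.2023,.17,.14,.12,.1,.08,.07,.06,.05,.04,.03,.025,.02): print(n,togo(n,.136)[:2])
```

```text
[ 0.5613 -0.0268  0.1855] 0.022357841714983142 [10.3665  4.1851 -8.1895] [ 0.3638 -0.9125 -0.1072]
0.2023 (array([ 0.0301, -0.2841,  0.0081]), np.float64(0.0009258740543944499))
0.17 (array([-0.1063, -0.2817,  0.9107]), np.float64(0.03322597390302573))
0.14 (array([-0.2068, -0.2795,  1.7527]), np.float64(0.06322607986890884))
0.12 (array([-0.2598, -0.2781,  2.3154]), np.float64(0.08322615739859732))
0.1 (array([-0.3015, -0.2767,  2.8792]), np.float64(0.10322624029347581))
0.08 (array([-0.3319, -0.2753,  3.4436]), np.float64(0.12322632842093145))
0.07 (array([-0.3429, -0.2746,  3.7261]), np.float64(0.13322637440313911))
0.06 (array([-0.351 , -0.274 ,  4.0086]), np.float64(0.1432264216399802))
0.05 (array([-0.3564, -0.2733,  4.2912]), np.float64(0.1532264701125607))
0.04 (array([-0.3589, -0.2727,  4.5738]), np.float64(0.16322651980149233))
0.03 (array([-0.3585, -0.2721,  4.8564]), np.float64(0.17322657068690017))
0.025 (array([-0.3573, -0.2718,  4.9978]), np.float64(0.17822659657194073))
0.02 (array([-0.3554, -0.2714,  5.1391]), np.float64(0.18322662274843088))
```

View pics/side4.png

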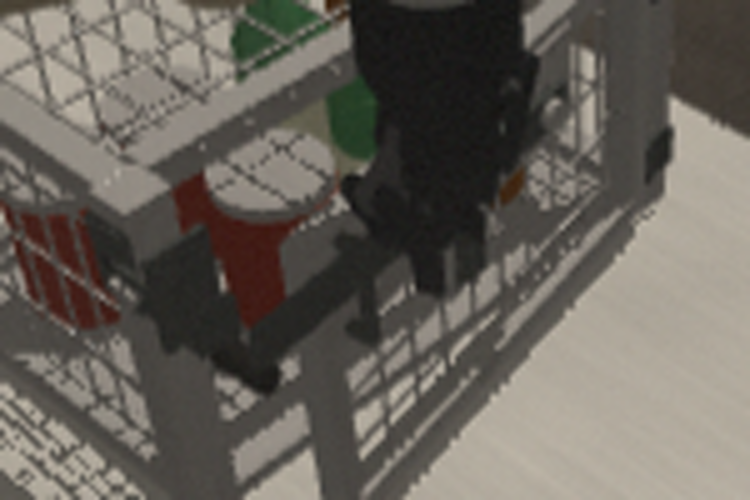

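Emit:
{"fn": "arm_command", "kwargs": {"moves": [{"dp": [0.05,-0.1,0],"turn": 0},{"dp": [0.06,-0.2,0],"turn": 0},{"dp": [0.05,-0.3,0.1],"turn": 0.003},{"dp": [0.02,-0.3,0.3],"turn": 0.011},{"dp": [-0.01,-0.3,0.5],"turn": 0.018},{"dp": [-0.04,-0.3,0.7],"turn": 0.026},{"dp": [-0.07,-0.3,0.9],"turn": 0.033},{"dp": [-0.1,-0.3,1.1],"turn": 0.04},{"dp": [-0.12,-0.3,1.3],"turn": 0.047},{"dp": [-0.15,-0.3,1.5],"turn": 0.054},{"dp": [-0.17,-0.3,1.7],"turn": 0.061},{"dp": [-0.19,-0.3,1.9],"turn": 0.068},{"dp": [-0.21,-0.3,2.1],"turn": 0.075},{"dp": [-0.23,-0.3,2.3],"turn": 0.082},{"dp": [-0.25,-0.3,2.5],"turn": 0.09},{"dp": [-0.26,-0.3,2.7],"turn": 0.097},{"dp": [-0.27,-0.3,2.85],"turn": 0.102},{"dp": [-0.27,-0.3,2.9],"turn": 0.104},{"dp": [-0.27,-0.3,2.9],"turn": 0.104}]}}

```text
time_s: 7.2
tcp_pos: [0.5519, 0.0004, 0.189]
tool_rot: [0.706, -0.705, -0.043, 0.045]
contact_force: [5.0, 2.1, -5.3]
opening: 0.0226
```

```bash
cat > look.py <<'E'
from h import *
import sys
tag=sys.argv[1]
s,p,R=cur(); print(p,s["opening"],"F",s["contact_force"],"Ftool",R.T@s["contact_force"],"M",s["ft_torque"],s["time_s"])
d=vision.get_image("side"); im=d["image"][:,:,::-1]
a=cv2.resize(im[90:190,140:270],None,fx=3,fy=3,interpolation=cv2.INTER_CUBIC)
d=vision.get_image("top"); W=cloud(d); Z=W[...,2]; im=d["image"][:,:,::-1]
b=cv2.resize(im[120:230,150:260],None,fx=3,fy=3,interpolation=cv2.INTER_CUBIC)
h=max(a.shape[0],b.shape[0]); c=np.zeros((h,a.shape[1]+b.shape[1],3),np.uint8); c[:a.shape[0],:a.shape[1]]=a; c[:b.shape[0],a.shape[1]:]=b
cv2.imwrite(f"pics/look{tag}.png",c)
# bar end beyond the gate: points x .425-.475
m=(W[...,0]>.425)&(W[...,0]<.476)&(W[...,1]<.075)&(W[...,1]>-.08)&(Z>.16)&(Z<.26)
for x0 in np.arange(.425,.475,.006):
    mm=m&(W[...,0]>=x0)&(W[...,0]<x0+.006); Q=W[mm]
    if len(Q):
        o=np.argsort(Q[:,1]); print(round(x0,3)," ".join(f"{1e3*y:.0f}/{1e3*z:.0f}" for y,z in Q[o][:,1:]))
E
python3 look.py 5
python3 - <<'E'
from h import *
for n in(.1,.08,.07,.06,.05,.04,.03,.02,.01): print(n,togo(n,.125)[:2])
E
```

```text
[0.5519 0.0004 0.189 ] 0.022618929161342696 F [ 4.9958  2.0603 -5.2882] Ftool [5.2326 5.2699 1.4199] M [ 0.2565 -0.608  -0.0172] 7.2
0.461 19/221 21/227 24/226
0.467 19/207 19/221 20/203 20/219 21/225 21/224 24/226 24/225 36/178 36/192 36/191 38/193 39/191 45/170 47/173 49/172 50/212 50/225 50/182 50/196 51/222 51/193 52/229 53/223
0.473 20/216 21/225 24/225 36/178 50/226 50/168 51/195 51/180 51/208 52/228
0.1 (array([-0.021 ,  0.2221,  0.012 ]), np.float64(-0.0010865875262268659))
0.08 (array([-0.11  ,  0.223 ,  0.5706]), np.float64(0.0189135458288844))
0.07 (array([-0.1503,  0.2235,  0.8506]), np.float64(0.02891361369863076))
0.06 (array([-0.1879,  0.224 ,  1.1309]), np.float64(0.03891368232707952))
0.05 (array([-0.2226,  0.2244,  1.4116]), np.float64(0.04891375168677999))
0.04 (array([-0.2545,  0.2248,  1.6927]), np.float64(0.058913821749988986))
0.03 (array([-0.2836,  0.2252,  1.974 ]), np.float64(0.06891389248868193))
0.02 (array([-0.3098,  0.2257,  2.2556]), np.float64(0.07891396387456409))
0.01 (array([-0.3333,  0.2261,  2.5375]), np.float64(0.0889140358790818))
```

View pics/look5.png

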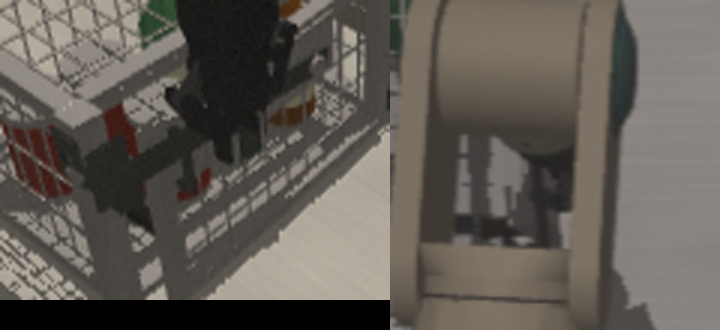

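Emit:
{"fn": "arm_command", "kwargs": {"moves": [{"dp": [-0.01,0,0.1],"turn": 0.003},{"dp": [-0.03,0,0.22],"turn": 0.007},{"dp": [-0.05,0,0.34],"turn": 0.011},{"dp": [-0.07,0,0.46],"turn": 0.016},{"dp": [-0.09,0,0.58],"turn": 0.02},{"dp": [-0.11,0,0.7],"turn": 0.024},{"dp": [-0.12,0,0.82],"turn": 0.028},{"dp": [-0.14,0,0.94],"turn": 0.033},{"dp": [-0.16,0,1.06],"turn": 0.037},{"dp": [-0.17,0,1.16],"turn": 0.04},{"dp": [-0.19,0,1.26],"turn": 0.044},{"dp": [-0.2,0,1.36],"turn": 0.047},{"dp": [-0.21,0,1.46],"turn": 0.051},{"dp": [-0.22,0,1.54],"turn": 0.054},{"dp": [-0.23,0,1.6],"turn": 0.056},{"dp": [-0.23,0,1.6],"turn": 0.056}]}}

```text
time_s: 8.9
tcp_pos: [0.5478, 0.0153, 0.189]
tool_rot: [-0.707, 0.707, 0.023, -0.025]
contact_force: [6.3, -1.4, -7.1]
opening: 0.0222
```

```bash
python3 look.py 6
```

```text
[0.5478 0.0153 0.189 ] 0.0222164590784711 F [ 6.2575 -1.3639 -7.0574] Ftool [ 6.1761  7.0362 -1.7808] M [-0.1393 -0.7081  0.0167] 8.9
0.461 35/183 36/191 38/194 38/208 39/221 39/219 40/201 40/227 40/226 41/225 42/228 42/228 43/222 50/225 50/211 50/211 50/224 51/194 51/231 52/229 53/224
0.467 35/183 35/181 36/194 36/194 36/193 38/195 39/192 39/207 39/221 39/191 39/220 39/220 39/203 40/226 41/224 43/225 43/224 50/198 50/197 50/224 50/210 50/210 51/196 51/223 51/219 52/226 53/225
0.473 35/182 39/205 40/215 41/222 43/225 50/198 51/207 51/220 52/227
```

View pics/look6.png

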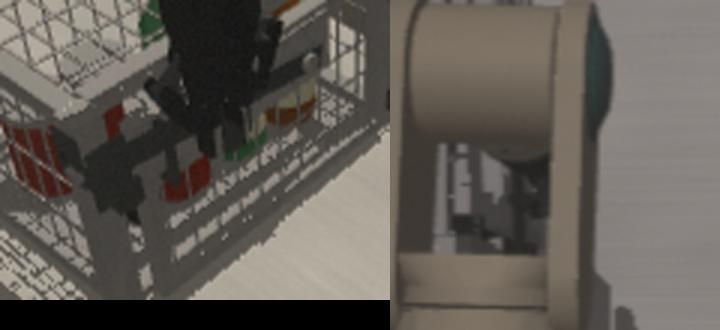

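Emit:
{"fn": "arm_command", "kwargs": {"moves": [{"dp": [0,0,0.05],"turn": 0.002},{"dp": [-0.01,0,0.1],"turn": 0.004},{"dp": [-0.01,0,0.15],"turn": 0.005},{"dp": [-0.02,0,0.2],"turn": 0.007},{"dp": [-0.02,0,0.25],"turn": 0.009},{"dp": [-0.03,0,0.3],"turn": 0.011},{"dp": [-0.03,0,0.33],"turn": 0.012},{"dp": [-0.03,0,0.36],"turn": 0.012},{"dp": [-0.03,0,0.4],"turn": 0.013},{"dp": [-0.03,0,0.4],"turn": 0.013}]}}

```text
time_s: 10.0
tcp_pos: [0.5469, 0.0191, 0.1892]
tool_rot: [-0.706, 0.707, 0.018, -0.021]
contact_force: [4.2, -2.6, -6.3]
opening: 0.0224
```

```bash
python3 look.py 7
```

```text
[0.5469 0.0191 0.1892] 0.022439271562838224 F [ 4.1638 -2.5708 -6.2836] Ftool [ 4.0445  6.2688 -2.7884] M [-0.4433 -0.2323  0.126 ] 10.0
0.455 43/211 43/222 45/228 47/228 50/225 52/226
0.461 35/181 36/179 36/193 36/192 38/195 39/193 43/222 44/207 44/220 44/205 45/171 45/170 45/227 45/226 45/225 47/174 47/173 47/229 48/226 48/223 50/224 50/223 52/229 52/226 53/225
0.467 35/184 36/180 36/192 36/191 36/190 38/194 38/194 39/191 43/222 43/222 44/207 44/219 44/174 44/203 44/172 45/225 46/223 47/174 48/226 48/168 48/225 50/226 50/224 51/222 52/227 53/225
0.473 36/180 44/206 44/220 45/226 48/225 51/223 53/224
```

Emit:
{"fn": "arm_command", "kwargs": {"moves": [{"dp": [0,0,0.03],"turn": 0.001},{"dp": [0,0,0.06],"turn": 0.002},{"dp": [0,0,0.1],"turn": 0.002},{"dp": [0,0,0.1],"turn": 0.002}]}}

```text
time_s: 10.5
tcp_pos: [0.5469, 0.0195, 0.19]
tool_rot: [-0.706, 0.708, 0.017, -0.02]
contact_force: [3.0, -7.5, -8.4]
opening: 0.0225
```

```bash
python3 look.py 8
```

```text
[0.5469 0.0195 0.19  ] 0.02245209380937577 F [ 3.0133 -7.4698 -8.3522] Ftool [ 2.6509  8.3581 -7.5995] M [-1.183   0.1785  0.1494] 10.5
0.455 44/218 44/229 47/228 50/226 52/225
0.461 35/182 35/181 36/196 36/191 39/192 39/191 45/229 45/171 45/171 45/215 45/215 45/226 45/226 47/172 47/172 47/228 48/226 48/226 49/174 50/228 50/171 50/226 52/227 52/227 52/225
0.467 34/187 35/185 36/193 36/192 36/191 38/194 39/191 39/190 44/176 44/218 44/172 44/217 45/228 45/212 45/225 47/170 48/226 48/168 48/224 50/172 50/227 50/170 50/226 50/225 52/229 52/227
0.473 36/180 45/215 45/227 47/227 51/166 51/222 52/226
```

Emit:
{"fn": "arm_command", "kwargs": {"moves": [{"dp": [-0.01,0.1,0],"turn": 0},{"dp": [-0.02,0.2,0],"turn": 0},{"dp": [-0.03,0.3,0],"turn": 0},{"dp": [-0.04,0.4,0],"turn": 0},{"dp": [-0.05,0.5,0],"turn": 0},{"dp": [-0.06,0.6,0],"turn": 0},{"dp": [-0.07,0.7,0],"turn": 0},{"dp": [-0.08,0.8,0],"turn": 0},{"dp": [-0.09,0.9,0],"turn": 0},{"dp": [-0.09,1.0,0],"turn": 0},{"dp": [-0.09,1.0,0],"turn": 0}]}}

```text
time_s: 11.7
tcp_pos: [0.5465, 0.0194, 0.1832]
tool_rot: [-0.706, 0.708, 0.019, -0.018]
contact_force: [-7.9, -7.6, 3.6]
opening: 0.0225
```

```bash
python3 look.py 9
```

```text
[0.5465 0.0194 0.1832] 0.022504500814077177 F [-7.8617 -7.5946  3.5563] Ftool [-8.2439 -3.543  -7.1844] M [-1.1412  0.5527  0.102 ] 11.7
0.455 35/180 36/192 38/194 44/206 44/219 44/217 46/220 47/218 49/217 49/215 50/225 50/223 52/227
0.461 36/180 36/179 36/192 37/189 38/196 39/193 44/205 44/206 44/175 44/216 45/201 45/215 45/170 45/168 47/174 47/217 47/172 47/215 47/171 49/216 50/214 50/226 51/223 52/228 52/228 52/228
0.467 35/184 35/181 36/193 36/192 37/188 39/192 39/191 39/191 44/204 44/217 44/173 45/216 45/171 45/201 45/214 47/175 47/217 47/217 47/215 47/170 49/217 49/217 50/225 50/223 51/222 52/228 52/227
0.473 36/181 44/203 45/215 47/217 50/214 50/213 51/222 52/226
```

Emit:
{"fn": "arm_command", "kwargs": {"moves": [{"dp": [-0.03,0.1,0],"turn": 0},{"dp": [-0.05,0.2,0],"turn": 0},{"dp": [-0.06,0.3,0],"turn": 0},{"dp": [-0.07,0.4,0],"turn": 0},{"dp": [-0.08,0.5,0],"turn": 0},{"dp": [-0.09,0.6,0],"turn": 0},{"dp": [-0.1,0.7,0],"turn": 0},{"dp": [-0.1,0.8,0],"turn": 0},{"dp": [-0.11,0.9,0],"turn": 0},{"dp": [-0.11,1.0,0],"turn": 0},{"dp": [-0.12,1.1,0],"turn": 0},{"dp": [-0.12,1.2,0],"turn": 0},{"dp": [-0.12,1.2,0],"turn": 0}]}}

```text
time_s: 13.1
tcp_pos: [0.5459, 0.0194, 0.1711]
tool_rot: [-0.706, 0.708, 0.019, -0.018]
contact_force: [-2.9, -7.1, 3.1]
opening: 0.0226
```

```bash
python3 look.py 10
```

```text
[0.5459 0.0194 0.1711] 0.022602251703239488 F [-2.8665 -7.0778  3.0809] Ftool [-3.2232 -3.0712 -6.9269] M [-1.0842  0.1237  0.0389] 13.1
0.455 35/181 36/190 39/189 44/191 45/199 47/198 50/226 50/197 51/222 51/207 52/230 52/228
0.461 35/183 36/180 36/195 36/192 38/194 39/193 44/191 44/174 44/189 44/172 45/172 45/200 45/200 45/197 47/202 47/199 47/199 50/227 50/212 50/196 50/210 50/223 50/209 51/194 52/227 52/226 52/226
0.467 36/178 36/178 36/194 36/194 36/192 38/194 39/191 39/189 44/190 44/173 44/187 45/186 45/199 45/167 46/194 47/199 47/199 50/200 50/199 50/198 50/224 50/224 50/210 51/223 51/207 52/230 53/225
0.473 36/180 44/188 45/200 48/197 50/197 51/223 51/209 52/227
```

View pics/look10.png

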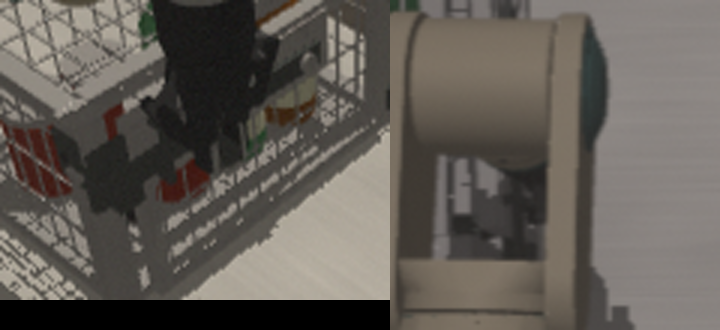

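Emit:
{"fn": "arm_command", "kwargs": {"moves": [{"dp": [0,0.05,0],"turn": 0},{"dp": [0,0.1,0],"turn": 0},{"dp": [0,0.15,0],"turn": 0},{"dp": [0,0.2,0],"turn": 0},{"dp": [0,0.2,0],"turn": 0}]}}

```text
time_s: 13.7
tcp_pos: [0.546, 0.0194, 0.17]
tool_rot: [-0.706, 0.708, 0.019, -0.017]
contact_force: [-5.9, -6.9, 7.4]
opening: 0.0223
```

```bash
python3 look.py 11
```

```text
[0.546  0.0194 0.17  ] 0.0223209768733371 F [-5.9497 -6.9454  7.4461] Ftool [-6.2832 -7.4461 -6.6451] M [-1.0838  0.4692  0.093 ] 13.7
0.455 35/183 36/192 38/193 44/189 45/197 48/197 50/199 50/225 50/211 50/224 52/228 52/226
0.461 35/183 35/182 36/191 36/190 38/193 39/192 44/192 44/190 44/172 45/170 45/170 45/198 46/195 47/200 47/198 48/197 50/227 50/211 50/196 51/209 51/223 51/207 51/193 52/228 52/227 52/226
0.467 35/182 35/181 36/194 36/193 36/190 39/193 39/193 39/192 44/189 44/187 45/172 45/170 45/197 45/197 46/196 48/198 48/197 50/198 50/211 50/197 50/224 50/196 51/223 51/223 51/208 52/226 53/222
0.473 36/180 45/186 45/186 46/195 47/199 51/210 51/196 51/222
```

Emit:
{"fn": "arm_command", "kwargs": {"moves": [{"dp": [0,0,0],"turn": 0},{"dp": [0,0,0],"turn": 0},{"dp": [0,0,0],"turn": 0},{"dp": [0,0,0],"turn": 0},{"dp": [0,0,0],"turn": 0},{"dp": [0,0,0],"turn": 0}], "gripper": 0.6}}

```text
time_s: 14.4
tcp_pos: [0.5457, 0.0207, 0.1672]
tool_rot: [0.707, -0.707, -0.019, 0.019]
contact_force: [-0.1, 0.2, -0.3]
opening: 0.0513
```

```bash
python3 look.py 12; python3 -c "
from h import *
d=vision.get_image('wrist'); cv2.imwrite('pics/w12.png',d['image'][:,:,::-1])"
```

```text
[0.5457 0.0207 0.1672] 0.05127748099864993 F [-0.0679  0.1657 -0.3298] Ftool [-0.059   0.3298  0.169 ] M [-0.0169 -0.0556  0.0438] 14.4
0.455 35/185 37/189 38/195 40/196 42/200 45/196 50/227 50/212 50/225 50/182 50/197 52/229 52/228
0.461 35/186 35/183 36/192 37/190 39/192 39/191 41/194 41/193 43/198 43/198 43/197 45/199 45/198 50/185 50/212 50/225 50/225 50/197 50/196 50/210 51/209 51/180 52/226 53/225
0.467 35/182 36/179 36/193 36/190 37/190 38/194 38/194 39/190 41/194 41/192 41/190 43/197 43/195 45/198 45/198 45/197 50/213 50/213 50/198 50/197 50/224 50/224 50/182 50/196 50/181 51/221 52/230 52/225
0.473 35/181 41/193 42/200 45/197 50/213 50/184 51/223 51/191 52/226
```

View pics/w12.png

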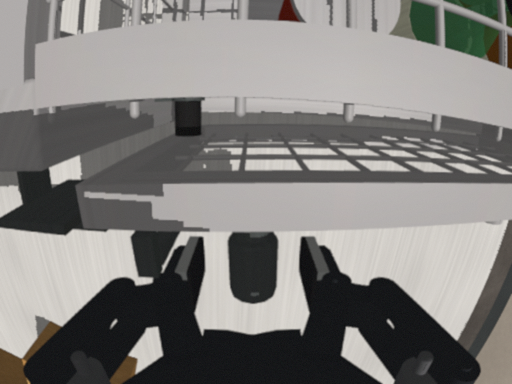

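Emit:
{"fn": "arm_command", "kwargs": {"moves": [{"dp": [0,-0.5,0],"turn": 0},{"dp": [0,-1.5,0],"turn": 0},{"dp": [0,-3,0],"turn": 0},{"dp": [0,-5,0],"turn": 0},{"dp": [0,-7,0],"turn": 0},{"dp": [0,-9,0],"turn": 0},{"dp": [0,-11,0],"turn": 0},{"dp": [0,-13,-2],"turn": 0},{"dp": [0,-14,-5],"turn": 0},{"dp": [0,-14,-9],"turn": 0},{"dp": [0,-14,-13],"turn": 0},{"dp": [0,-14,-16],"turn": 0},{"dp": [0,-14,-18],"turn": 0},{"dp": [0,-14,-18],"turn": 0}]}}

```text
time_s: 15.95
tcp_pos: [0.555, -0.1615, 0.3084]
tool_rot: [-0.707, 0.707, 0.018, -0.017]
contact_force: [0.4, 0.1, -0.1]
opening: 0.0514
```

```bash
python3 look.py 13
python3 - <<'E'
from h import *
d=vision.get_image("top"); W=cloud(d);Z=W[...,2]
cv2.imwrite("pics/top13.png",d["image"][:,:,::-1])
E
```

```text
[ 0.555  -0.1615  0.3084] 0.05140142201577362 F [ 0.4452  0.096  -0.0581] Ftool [0.4493 0.0585 0.0738] M [-0.0158  0.0142 -0.0086] 15.95
0.425 39/187 40/196 43/194
0.431 39/189 39/188 40/198 40/196 42/197 43/194 61/203 62/199 64/202 66/204 66/202 69/203 69/202 71/202 71/202 73/203 73/202
0.437 39/189 39/186 40/199 40/183 40/197 40/195 42/200 42/199 43/196 45/199 45/196 49/174 49/188 49/227 50/213 50/227 50/213 50/184 50/198 50/196 50/182 51/193 52/228 52/228 52/226 53/196 55/196 57/210 58/192 60/210 60/195 61/201 63/208 64/203 65/211 66/203 68/207 68/204 70/209 71/204 72/209 73/208 74/211 75/210
0.443 35/180 37/184 40/185 40/184 40/198 40/197 43/197 43/195 45/199 45/196 49/228 49/200 50/212 50/183 50/183 50/211 50/224 50/211 50/196 50/223 51/230 52/225
0.449 35/169 35/184 35/183 35/165 35/164 36/191 36/191 36/191 38/193 38/193 39/190 40/197 40/196 40/196 42/199 43/197 43/197 45/198 46/194 50/200 50/227 50/185 50/185 50/225 50/210 50/223 50/195 50/209 51/194 51/230 52/228 52/227
0.455 35/185 35/166 35/181 35/181 36/192 36/190 39/191 39/190 41/195 41/195 43/197 43/197 45/197 45/196 46/193 50/213 50/184 50/197 50/182 50/223 50/210 50/223 50/181 51/195 51/207 52/226 53/223
0.461 35/182 35/181 36/192 36/191 39/191 39/190 40/198 41/194 43/198 43/198 45/199 45/197 50/226 50/198 50/183 50/183 50/197 50/224 51/208 51/207 52/226 53/224
0.467 35/181 35/181 36/191 36/191 36/190 39/193 39/190 39/189 41/194 41/194 41/194 43/197 43/196 43/195 45/199 45/197 46/196 50/211 50/197 50/183 50/197 50/182 50/224 51/223 51/195 51/207 51/219 52/225 53/226 53/224
0.473 36/180 41/192 43/198 46/196 50/212 50/182 50/196 51/222 52/228
```

View pics/look13.png

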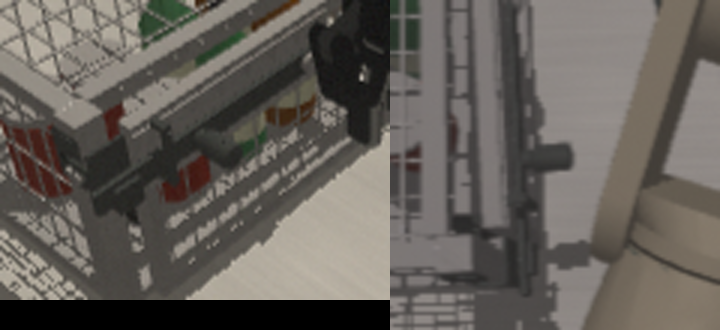

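View pics/top13.png

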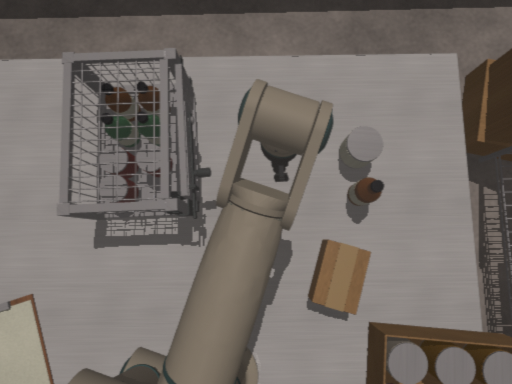

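```bash
python3 -c "
from cell import close_job
print(close_job())"
```

```text
the job is handed in; nothing more can be done
None
```

The gate is shut and latched. I raised the drop bar by the knob, swung the gate over the striker lip, and crept it up to the hook's back plate. Holding it there, I let the bar down fully, then released the knob and backed off. I handed the job in at about 16 s of the 58 s allowed.

**Hook position:** the depth image put the hook about 11 mm towards the front of its drawn place. The push force agreed: it rose from about 3 to 7.5 N in under half a millimetre as the bar met the back plate.

**Last checks, with the robot clear:**
- The bar's top is at about 197 mm, which is the fully down height. The bar lies between the lip and the back plate, resting on the lip side.
- The gate angle is about 0.03 rad, and the gate stayed shut after I let go.
- The goods look unmoved in the top view.
- The highest force in any reading, taken at the end of each move, was about 14 N.

**One mismatch:** while lifting and lowering, the hand trailed the commanded height by up to 3 mm. I made that up in the final lowering until the bar seated, with about 7 N of upward reaction.

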